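# Unplug the battery charger and put it away

## Task

The batteries are charged: pull the black battery charger with the two green cells out of the socket block and set it down gently inside the woven basket. Leave the night-light and the white Wi-Fi repeater plugged in, and do not disturb anything else on the counter.

Things in the scene. Friction and masses are not known exactly. Their poses are not given: they have to be found in the camera images.
- charger: Plug-in battery charger, about 0.16 kg, plugged flat into one of the three sockets: black box 100 (its x) x 52 (its y) x 28 mm with two green AA cells in its top. Origin: centre of the box's underside, on the plug's axis; z up. Plugged in, the origin is 50 mm above the counter, on the socket rim; the box sides stand free above the block. Grip across the 52 mm width with about 40 N. Smooth plastic.
- charger_pins (a point): Midpoint between the tips of the charger's two pins, 36 mm below the charger's origin. Under the box there is a round plug foot 37 mm across and 17 mm deep, then two steel pins (4.8 mm thick, 19 mm long and 19 mm apart along the charger's y).
- socket_block: Three-way socket block fixed to the counter: aluminium bar with black end caps, 76 (x) x 348 (y) x 50 mm. Origin: centre of its underside, z up. Round upward sockets at y = -112, 0, +112 mm, each 40 mm across, 17.5 mm deep. Two sprung clips in each hold a plug with about 10 N; they let go within 7 mm of straight upward pull; pins are clear after 36 mm. Any device may be in any socket.
- basket: Brown woven storage basket standing loose on the counter, empty, open at the top, 0.7 kg: 250 (its x) x 200 (its y) x 65 mm outside, walls and floor 7 mm thick (inside 236 x 186 mm, 58 mm deep). Origin at the centre of its underside, z up.
- night_light: Bystander, plugged into another socket of the block with the same plug: round night-light 64 mm across, white base with an amber dome, 34 mm high above the socket rim. Origin on the plug's axis at its underside (on the socket rim).
- repeater: Bystander, plugged into the remaining socket with the same plug: white Wi-Fi repeater, rounded box 92 (x) x 56 (y) x 26 mm, three tiny blue lamps. Origin on the plug's axis at its underside (on the socket rim).
- ginger_jar: Bystander: blue and white lidded jar, 190 mm high, 112 mm across, towards the far edge of the counter. Origin at the centre of its underside.
- candle: Bystander: cream candle, 81 mm across, 85 mm high, at the left of the counter. Origin at the centre of its underside.
- remote: Bystander: black remote control lying flat, 160 (x) x 42 (y) x 18 mm, beyond the work, near the far edge. Origin at the centre of its underside.
- mug: Bystander: blue mug, 82 mm across, 95 mm high, at the right of the counter. Origin at the centre of its underside.

How it is judged:
By the outcome, as a careful person would: the job done as asked, in the order asked, and still so for the second after the job is handed in, with the robot touching nothing.
It also fails if it takes over 40 s, if anything falls off the work surface, if the arm or the gripper's body presses on something with over 40 N, if the wrist force passes 120 N, or if a joint passes its speed limit or range.

## Robot

A 7-joint arm with a two-finger parallel gripper is mounted at the origin on the work surface. World frame = base frame: x ahead of the robot, y to its left, z up, the work surface at z = 0. Lengths are in m, angles in degrees, forces in N, time in s.
With the tool pointing down it reaches from about 0.425 to 0.875 m from the base axis. Payload 4.7 kg.
Tool frame: the origin (TCP) lies on the centre line of the jaws, within the pads' length; the fingertips stand 17 mm ahead of it and the grasp point (between the pads) lies 2 mm behind it; z points along the fingers, y is the line along which they close (so a half turn about z gives the same grasp; the last joint's range is limited). The gripper opens to 87 mm and grips with 3 to 60 N. Pads are 19 mm wide; open, the fingers measure 117 mm over their backs; the gripper's body (75 mm by 190 mm) begins 51 mm behind the grasp point.
Start: joints at [-75.854, 18.392, -4.016, 83.108, 1.295, 78.541, -3.26], TCP at [0.15, 0.632, 0.24] pointing down, gripper open.
Joint ranges: [-163.93, 163.93], [-17.29, 119.83], [-79.2, 71.16], [3.27, 140.29], [-89.18, 269.18], [5.43, 117.66], [-154.24, 154.24]. Speed limits (degrees/s): [147.25, 147.25, 180, 180, 180, 180, 180].

## Interface

Orientations are given as [roll, pitch, yaw] about the fixed x, y, z axes, in that order (R = Rz(yaw) Ry(pitch) Rx(roll)).
In Python, from cell import env, read_camera gives the robot as it stands.
- The arm moves only by the shell command python3 -m jog 'ROWS' [FORCE]. ROWS is JSON, a list of rows, each a list of 5 numbers: the opening, from 0 (shut) to 1 (fully open), then the shift along the tool's x, y, z each as a share of 0.02 m, from -1 to 1, then the turn about the tool's z as a share of 45 degrees, from -1 to 1. In form: [[gripper, x, y, z, yaw], ...]. A call has 1 to 12 rows; each row shifts and turns the commanded pose from where the row before left it, along the tool's axes as they then stand; what a row does not reach is not made up. A row lasts 1/12 s, in which the tool goes at most 41.7 mm and 7.16 degrees, less where a joint would pass 70% of its speed; a pose out of reach is approached as far as the arm can. A call with a number of a shift or a turn outside -1 to 1 is refused whole. A call with a gripper value outside its range is refused whole. The fingers move at their own pace and stop on an object; FORCE is the grip in N (left out, the last holds). Time passes only in rows, so rows that do not move let the fingers close. It gives the time, the measured TCP pose, the force, the opening and the grip force at its end, in the units of the state.
- env.get_obs(): the state, without advancing time (a new reading comes with each control period).
- read_camera(name): name is "scene" or "top" or "wrist"; returns a dict with "color" (400x640x3 uint8, red, green, blue), "range_z" (400x640 float32, m along the optical axis (not along the pixel's ray), 0 where there is no reading), "mtx" (3x3 intrinsics, pixels), "world_from_camera" (4x4, takes a point from camera to world coordinates); the wrist camera has in their place "T_tool_cam" (4x4, takes a point from camera to tool coordinates, whose origin is the TCP and whose axes are the flange's). Camera axes: x right, y down, z forward; pixel columns grow to the right and rows downward; lengths in m; the calibration is good to about 2 mm. A picture is of the moment at which its call begins: read the wrist's pose just before it.
- env.sign_off(): hands the job in; it is judged then, once.
The state is a dict: "time_s": time; "qpos": joint angles; "joint_velocities": joint speeds; "effort": joint torques, N m; "tool_pos": TCP position; "tool_rot": TCP orientation; "force": force on the tool from outside, world axes, zero at the start; "wrist_torque": the same for the moment, N m; "grip_width": finger opening in m; "grasp_force": force on a finger pad.
Only numpy, scipy, OpenCV 4.12 (cv2) and the standard library are available. Lean on these libraries where they do the work, as an engineer would, in place of code of your own. Each camera call takes 0.05 s, during which the arm holds its last target. There are 200 camera calls.

## Working session

There is one attempt and no reset: what is moved stays moved. The work goes in short steps, Python scripts to look and compute and a shell command to move; the robot and the scene stay as the last step left them, time stands still between calls to the robot, and variables do not carry over. Pictures are saved under pics/ and viewed, at most 10 in all, crops included, and the job is handed in when it is done.

```bash
mkdir -p pics; ls; python3 - <<'E'
from cell import env, read_camera
import cv2,numpy as np
o=env.get_obs()
print({k:np.round(v,3).tolist() for k,v in o.items()})
for n in("top","scene"):
    c=read_camera(n); cv2.imwrite(f"pics/{n}1.png",c["color"][:,:,::-1]); np.savez(f"{n}1.npz",**c)
    print(n,c["mtx"].round(1).tolist(),c["world_from_camera"].round(3).tolist())
E
```

```text
pics
{'time_s': 0.0, 'qpos': [-75.852, 18.438, -4.016, 83.177, 1.294, 78.54, -3.259], 'joint_velocities': [-0.06, -0.042, -0.029, 0.065, -0.026, -0.124, 0.076], 'effort': [-0.0, -49.128, -0.404, -31.253, -0.064, 0.044, 0.0], 'tool_pos': [0.15, 0.632, 0.238], 'tool_rot': [-179.89, 0.004, 166.663], 'force': [0.323, 0.525, 0.162], 'wrist_torque': [0.009, -0.002, 0.006], 'grasp_force': 0.0, 'grip_width': 0.087}
top [[487.1, 0.0, 321.6], [0.0, 487.1, 191.7], [0.0, 0.0, 1.0]] [[-0.024, -0.991, 0.129, 0.363], [-1.0, 0.022, -0.014, -0.051], [0.011, -0.129, -0.992, 1.474], [0.0, 0.0, 0.0, 1.0]]
scene [[387.3, 0.0, 327.4], [0.0, 387.3, 196.3], [0.0, 0.0, 1.0]] [[0.233, 0.771, -0.593, 1.196], [0.973, -0.183, 0.144, -0.199], [0.003, -0.61, -0.792, 0.95], [0.0, 0.0, 0.0, 1.0]]
```

View pics/top1.png

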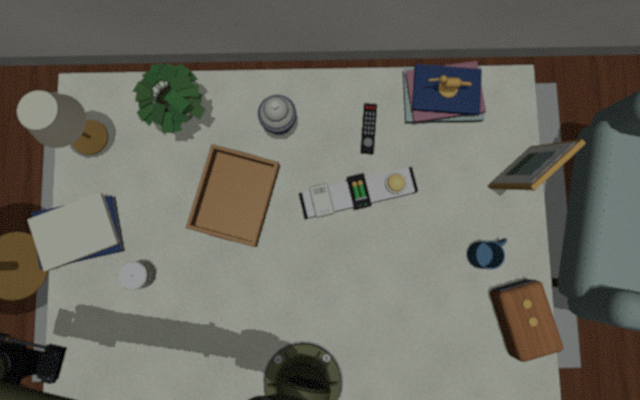

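View pics/scene1.png

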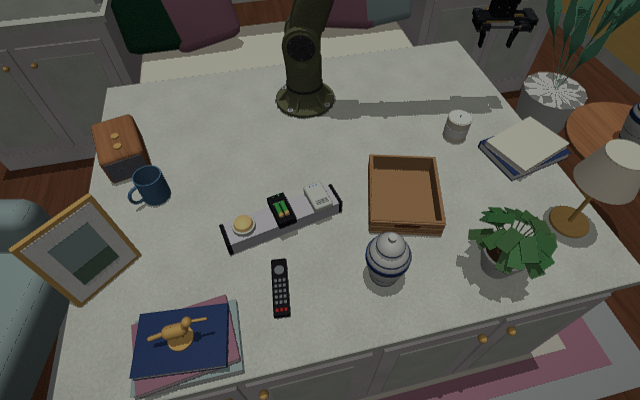

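Top view: the charger is at about (358,191), between the repeater (320,199) and the night-light (397,183). The basket is at about (233,195). The scene view agrees.

```bash
cat > h.py <<'E'
import numpy as np,cv2
def cast(c,uv,z,T=None):
    T=c["world_from_camera"] if T is None else T
    uv=np.atleast_2d(uv).astype(float)
    d=np.c_[uv,np.ones(len(uv))]@np.linalg.inv(c["mtx"]).T@T[:3,:3].T
    o=T[:3,3]; return o+d*((z-o[2])/d[:,2])[:,None]
def blobs(m,amin):
    n,l,s,ce=cv2.connectedComponentsWithStats(m.astype(np.uint8))
    return [(np.argwhere(l==i)[:,::-1]) for i in range(1,n) if s[i,4]>=amin]
E
python3 - <<'E'
from h import *
for n,box in(("top",(290,425,160,225)),("scene",(215,350,175,255))):
    c=dict(np.load(n+"1.npz")); h=cv2.cvtColor(c["color"],cv2.COLOR_RGB2HSV).astype(int)
    r=np.zeros((400,640),bool); r[box[2]:box[3],box[0]:box[1]]=1
    H,S,V=h[...,0],h[...,1],h[...,2]
    g=r&(H>40)&(H<85)&(S>100)&(V>60)
    am=r&(H>12)&(H<32)&(S>60)&(V>100)
    bk=r&(V<60)
    for nm,m,z,a in(("green",g,.078,8),("amber",am,.075,20),("black",bk,.078,25)):
        for p in blobs(m,a):
            rr=cv2.minAreaRect(cv2.convexHull(cast(c,p,z)[:,:2].astype(np.float32)))
            print(n,nm,len(p),p.mean(0).round(1),cast(c,p.mean(0),z)[0].round(4),np.round(rr[0],4),np.round(rr[1],3),round(rr[2],1))
    # basket
    B=(H>5)&(H<18)&(S>70)&(V>50)
    rb=np.zeros_like(r)
    if n=="top": rb[135:255,180:290]=1
    else: rb[145:245,360:450]=1
    p=max(blobs(B&rb,100),key=len)
    rr=cv2.minAreaRect(cv2.convexHull(cast(c,p,.065)[:,:2].astype(np.float32)));print(n,"basket",rr)
    # depth-based
    uv=np.argwhere(r|rb)[:,::-1]; z=c["range_z"][uv[:,1],uv[:,0]]
    P=(np.c_[uv,np.ones(len(uv))]@np.linalg.inv(c["mtx"]).T)*z[:,None]@c["world_from_camera"][:3,:3].T+c["world_from_camera"][:3,3]
    k=r[uv[:,1],uv[:,0]]&(P[:,2]>.035)&(z>0)
    rr=cv2.minAreaRect(P[k][:,:2].astype(np.float32));print("block",rr)
E
```

```text
top green 124 [359.  190.9] [ 0.5448 -0.1779  0.078 ] [ 0.5449 -0.1781] [0.033 0.032] 12.1
top amber 233 [395.9 182.2] [ 0.5682 -0.2863  0.075 ] [ 0.5688 -0.2867] [0.047 0.047] 87.6
top black 47 [413.1 179.3] [ 0.5753 -0.3362  0.078 ] [ 0.575  -0.3362] [0.069 0.006] 11.3
top black 321 [358.2 191.7] [ 0.5425 -0.1755  0.078 ] [ 0.5442 -0.1762] [0.095 0.049] 12.2
top black 56 [302.8 205.8] [ 0.505  -0.0146  0.078 ] [ 0.5051 -0.0146] [0.072 0.006] 11.7
top basket ((0.543396532535553, 0.18753737211227417), (0.2096286565065384, 0.25617289543151855), 73.39183044433594)
block ((0.546591579914093, -0.1775728315114975), (0.1005479246377945, 0.3484012186527252), 11.80880355834961)
scene green 47 [283.  205.4] [ 0.5452 -0.1683  0.078 ] [ 0.5454 -0.1683] [0.038 0.011] 11.7
scene green 49 [277.3 207.2] [ 0.5478 -0.1847  0.078 ] [ 0.5475 -0.1846] [0.039 0.011] 12.5
scene amber 255 [242.5 223.2] [ 0.5766 -0.2846  0.075 ] [ 0.576  -0.2831] [0.05  0.052] 76.6
scene black 92 [336.5 197.8] [ 0.5537 -0.0163  0.078 ] [ 0.5517 -0.0165] [0.103 0.019] 1.4
scene black 498 [281.6 211.4] [ 0.5647 -0.1755  0.078 ] [ 0.5597 -0.1756] [0.115 0.054] 11.8
scene black 140 [226.2 239.8] [ 0.6213 -0.331   0.078 ] [ 0.6182 -0.3314] [0.1   0.012] 12.5
scene basket ((0.5671316385269165, 0.18414650857448578), (0.21128280460834503, 0.29072514176368713), 73.41122436523438)
block ((0.5504917502403259, -0.17480811476707458), (0.10071876645088196, 0.3478563129901886), 11.340385437011719)
```

```bash
python3 -m jog '[[1,-0.985,-0.36,0,0],[1,-0.985,-0.36,0,0],[1,-0.985,-0.36,0,0],[1,-0.985,-0.36,0,0],[1,-0.985,-0.36,0,0],[1,-0.985,-0.36,0,0],[1,-0.985,-0.36,0,0],[1,-0.985,-0.36,0,0],[1,-0.985,-0.36,0,0],[1,-0.985,-0.36,0,0]]' 40
python3 -m jog '[[1,-0.985,-0.36,0,0],[1,-0.985,-0.36,0,0],[1,-0.985,-0.36,0,0],[1,-0.985,-0.36,0,0],[1,-0.985,-0.36,0,0],[1,-0.985,-0.36,0,0],[1,-0.985,-0.36,0,0],[1,-0.985,-0.36,0,0],[1,-0.985,-0.36,0,0],[1,-0.985,-0.36,0,0]]' 40
python3 -c "
from cell import env;print(env.get_obs()['qpos'])"
```

```text
time_s: 0.93
tool_pos: [0.3257, 0.5161, 0.239]
tool_rot: [-180.0, -0.0, 166.7]
force: [0.9, 0.7, 0.6]
grip_width: 0.0871
grasp_force: 0.0
time_s: 1.77
tool_pos: [0.5007, 0.4006, 0.239]
tool_rot: [-180.0, -0.0, 166.7]
force: [0.4, -0.3, 0.2]
grip_width: 0.0871
grasp_force: 0.0
[-48.35048433  17.25609334   9.17691731  84.89480466  -2.77056983
  78.12545395  37.65779921]
```

```bash
python3 -m jog '[[1,-0.32,-0.985,0,0],[1,-0.32,-0.985,0,0],[1,-0.32,-0.985,0,0],[1,-0.32,-0.985,0,0],[1,-0.32,-0.985,0,0],[1,-0.32,-0.985,0,0],[1,-0.32,-0.985,0,0],[1,-0.32,-0.985,0,0],[1,-0.32,-0.985,0,0],[1,-0.32,-0.985,0,0]]'
python3 -m jog '[[1,-0.32,-0.985,0,0],[1,-0.32,-0.985,0,0],[1,-0.32,-0.985,0,0],[1,-0.32,-0.985,0,0],[1,-0.32,-0.985,0,0],[1,-0.32,-0.985,0,0],[1,-0.32,-0.985,0,0],[1,-0.32,-0.985,0,0],[1,-0.32,-0.985,0,0]]'
python3 -m jog '[[1,-0.32,-0.985,0,0],[1,-0.32,-0.985,0,0],[1,-0.32,-0.985,0,0],[1,-0.32,-0.985,0,0],[1,-0.32,-0.985,0,0],[1,-0.32,-0.985,0,0],[1,-0.32,-0.985,0,0],[1,-0.32,-0.985,0,0],[1,-0.32,-0.985,0,0]]'
python3 -m jog '[[1,0,0,0,0.156],[1,0,0,0,0.156],[1,0,0,0,0.156],[1,0,0,0,0.156],[1,0,0,0,0.156],[1,0,0,0,0.156],[1,0,0,0,0.156],[1,0,0,0,0.156],[1,0,0,0,0.156],[1,0,0,0,0.156],[1,0,0,0,0.156]]'
python3 -m jog '[[1,0,0,0,0.156],[1,0,0,0,0.156],[1,0,0,0,0.156],[1,0,0,0,0.156],[1,0,0,0,0.156],[1,0,0,0,0.156],[1,0,0,0,0.156],[1,0,0,0,0.156],[1,0,0,0,0.156],[1,0,0,0,0.156],[1,0,0,0,0.156],[1,0,0,0,0]]'
python3 - <<'E'
from cell import env, read_camera
import cv2,numpy as np
o=env.get_obs(); print(o['qpos'],o['tool_pos'],o['tool_rot'])
c=read_camera("wrist"); cv2.imwrite("pics/w1.png",c["color"][:,:,::-1]); np.savez("w1.npz",pos=o['tool_pos'],rot=o['tool_rot'],**c)
print(c["T_tool_cam"].round(3).tolist())
E
```

```text
time_s: 2.6
tool_pos: [0.5166, 0.1939, 0.2391]
tool_rot: [-180.0, -0.0, 166.7]
force: [0.9, 0.7, 0.2]
grip_width: 0.0873
grasp_force: 0.0
time_s: 3.35
tool_pos: [0.5318, 0.0082, 0.2392]
tool_rot: [-180.0, -0.0, 166.7]
force: [0.0, 0.1, -0.8]
grip_width: 0.0873
grasp_force: 0.0
time_s: 4.1
tool_pos: [0.547, -0.1775, 0.2392]
tool_rot: [180.0, -0.0, 166.7]
force: [0.3, 0.6, 0.4]
grip_width: 0.0871
grasp_force: 0.0
time_s: 5.02
tool_pos: [0.547, -0.1764, 0.2391]
tool_rot: [-180.0, -0.0, 89.1]
force: [0.2, 0.6, 0.3]
grip_width: 0.0869
grasp_force: 0.0
time_s: 6.02
tool_pos: [0.547, -0.1764, 0.2391]
tool_rot: [-180.0, 0.0, 12.1]
force: [-0.4, 0.1, -0.6]
grip_width: 0.0871
grasp_force: 0.0
[-28.24058257  12.00276654  50.11815714  95.70232882  -9.42152987
  76.75204019 -54.50865374] [ 0.54701645 -0.17642428  0.23912797] [-1.79988516e+02  4.29259727e-02  1.20536045e+01]
[[0.001, -0.967, -0.255, 0.07], [1.0, 0.0, 0.001, 0.0], [-0.001, -0.255, 0.967, -0.146], [0.0, 0.0, 0.0, 1.0]]
```

View pics/w1.png

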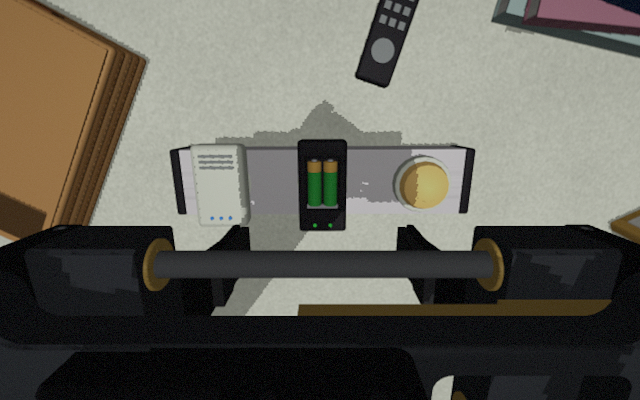

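Wrist view: the charger is square in the image, top face from about (298,140) to (346,230), with the cells at (322,184). The repeater is on its left and the night-light on its right, both clear of the fingers.

```bash
python3 - <<'E'
from h import *
from scipy.spatial.transform import Rotation as R
c=dict(np.load("w1.npz")); T=np.eye(4); T[:3,:3]=R.from_euler('xyz',c["rot"],degrees=True).as_matrix(); T[:3,3]=c["pos"]
W=T@c["T_tool_cam"]
h=cv2.cvtColor(c["color"],cv2.COLOR_RGB2HSV).astype(int)
m=np.zeros((400,640),bool); m[132:236,285:365]=1
g=m&(h[...,0]>40)&(h[...,0]<85)&(h[...,1]>100)&(h[...,2]>60)
b=m&(h[...,2]<55)
for nm,k in(("g",g),("b",b)):
  p=max(blobs(k,20),key=len) if nm=="b" else np.argwhere(g)[:,::-1]
  q=cast(c,p,.078,W)
  t=(q-c["pos"])@T[:3,:3]
  rr=cv2.minAreaRect(q[:,:2].astype(np.float32)); print(nm,rr,t.min(0).round(4),t.max(0).round(4),t.mean(0).round(4))
uv=np.array([[181,180],[466,180]])
a,d=cast(c,uv,.05,W);print((a+d)/2)
z=c["range_z"][140:230,300:344];print(np.median(z),z.min(),z.max())
E
```

```text
g ((0.5341793298721313, -0.17872925102710724), (0.06171674653887749, 0.030323874205350876), 12.075860977172852) [-0.0438 -0.0156  0.1611] [0.0179 0.0148 0.1612] [-0.0017 -0.0005  0.1611]
b ((0.5493217706680298, -0.1755240112543106), (0.0994478166103363, 0.05090119689702988), 12.614273071289062) [-0.0473 -0.0262  0.1611] [0.0522 0.025  0.1612] [ 0.0051 -0.0004  0.1611]
[ 0.55086516 -0.17701237  0.05      ]
0.3138438 0.0 0.33108982
```

```bash
python3 -m jog '[[1,0.12,-0.03,0.8,0],[1,0,0,1,0],[1,0,0,1,0],[1,0,0,1,0],[1,0,0,1,0],[1,0,0,1,0],[1,0,0,0.9,0],[1,0,0,0.8,0],[1,0,0,0.5,0],[1,0,0,0.3,0],[1,0,0,0,0]]'
python3 -m jog '[[0.7,0,0,0,0],[0.5,0,0,0,0],[0.4,0,0,0,0],[0.4,0,0,0,0],[0.4,0,0,0,0],[0.4,0,0,0,0],[0.3,0,0,0,0],[0.3,0,0,0,0],[0.3,0,0,0,0]]' 40
```

```text
time_s: 6.98
tool_pos: [0.5488, -0.1753, 0.0725]
tool_rot: [-180.0, 0.1, 12.3]
force: [-0.3, 0.1, 0.0]
grip_width: 0.087
grasp_force: 0.0
time_s: 7.73
tool_pos: [0.5497, -0.1754, 0.0738]
tool_rot: [-180.0, -0.0, 12.2]
force: [0.1, 0.0, 2.1]
grip_width: 0.0515
grasp_force: 40.0
```

```bash
python3 -m jog '[[0.3,0,0,-0.1,0],[0.3,0,0,-0.1,0],[0.3,0,0,-0.1,0],[0.3,0,0,-0.1,0],[0.3,0,0,-0.15,0],[0.3,0,0,-0.2,0],[0.3,0,0,-0.3,0],[0.3,0,0,-0.4,0]]'
python3 -m jog '[[0.3,0,0,-0.5,0],[0.3,0,0,-0.6,0],[0.3,0,0,-0.7,0],[0.3,0,0,-0.8,0],[0.3,0,0,-0.9,0],[0.3,0,0,-0.9,0],[0.3,0,0,-0.5,0],[0.3,0,0,0,0]]'
python3 - <<'E'
from cell import env, read_camera
import cv2,numpy as np
o=env.get_obs()
c=read_camera("wrist");d=read_camera("scene"); cv2.imwrite("pics/w2.png",np.hstack([c["color"][100:300,140:500],d["color"][100:300,180:500]])[:,:,::-1])
E
```

```text
time_s: 8.4
tool_pos: [0.5493, -0.1757, 0.1032]
tool_rot: [-180.0, 0.0, 12.2]
force: [-0.6, -0.5, -1.9]
grip_width: 0.0516
grasp_force: 40.0
time_s: 9.07
tool_pos: [0.5511, -0.1762, 0.2038]
tool_rot: [179.9, -0.3, 12.2]
force: [0.6, -0.2, -1.5]
grip_width: 0.0515
grasp_force: 40.0
```

View pics/w2.png

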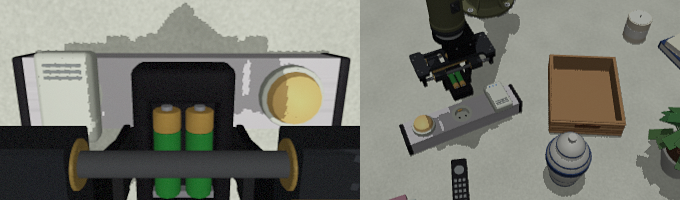

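The charger is out and hanging straight at about (185,120) in the left half. The right half shows its socket empty at (460,115) and the neighbours still in place. Next I carry it over the basket.

```bash
python3 -m jog '[[0.3,0.05,-0.3,0,0],[0.3,0.1,-0.6,0,0],[0.3,0.2,-0.986,0,0],[0.3,0.2,-0.986,0,0],[0.3,0.2,-0.986,0,0],[0.3,0.2,-0.986,0,0],[0.3,0.2,-0.986,0,0],[0.3,0.2,-0.986,0,0],[0.3,0.2,-0.986,0,0],[0.3,0.2,-0.986,0,0]]'
python3 -m jog '[[0.3,0.2,-0.986,0,0],[0.3,0.2,-0.986,0,0],[0.3,0.2,-0.986,0,0],[0.3,0.2,-0.986,0,0],[0.3,0.2,-0.986,0,0],[0.3,0.2,-0.986,0,0],[0.3,0.2,-0.986,0,0],[0.3,0.2,-0.986,0,0],[0.3,0.15,-0.8,0,0],[0.3,0.05,-0.3,0,0],[0.3,0,0,0,0],[0.3,0,0,0,0]]'
python3 - <<'E'
from cell import env, read_camera
import cv2,numpy as np
o=env.get_obs();print(o['qpos'])
c=read_camera("wrist");d=read_camera("top"); cv2.imwrite("pics/w3.png",np.hstack([c["color"][0:300,100:540],d["color"][60:360,130:430]])[:,:,::-1])
E
```

```text
time_s: 10.0
tool_pos: [0.5454, 0.0052, 0.1992]
tool_rot: [-180.0, 0.1, 12.2]
force: [1.0, 1.0, -1.7]
grip_width: 0.0517
grasp_force: 40.0
time_s: 11.0
tool_pos: [0.5434, 0.1861, 0.2001]
tool_rot: [179.9, 0.1, 12.2]
force: [-0.1, -0.8, -1.2]
grip_width: 0.0519
grasp_force: 40.0
[-54.09296954  11.85730807  37.16222272  98.44611358  -7.4171607
  72.25645227 -93.03680613]
```

View pics/w3.png

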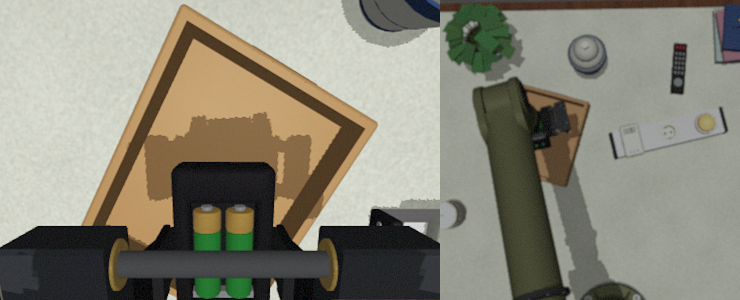

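```bash
python3 -m jog '[[0.3,0,0,0,0.156],[0.3,0,0,0,0.156],[0.3,0,0,0,0.156],[0.3,0,0,0,0.156],[0.3,0,0,0.5,0],[0.3,0,0,1,0],[0.3,0,0,1,0],[0.3,0,0,1,0],[0.3,0,0,1,0],[0.3,0,0,0.6,0],[0.3,0,0,0.4,0],[0.3,0,0,0.2,0]]'
python3 -m jog '[[0.3,0,0,0.1,0],[0.3,0,0,0.1,0],[0.3,0,0,0.1,0],[0.3,0,0,0.1,0],[0.3,0,0,0,0],[0.3,0,0,0,0]]'
```

```text
time_s: 12.1
tool_pos: [0.5432, 0.1862, 0.0854]
tool_rot: [179.9, 0.1, -15.8]
force: [0.4, -0.2, -1.1]
grip_width: 0.0516
grasp_force: 40.0
time_s: 12.6
tool_pos: [0.5437, 0.1871, 0.0789]
tool_rot: [-180.0, -0.0, -15.8]
force: [0.1, -0.5, -1.6]
grip_width: 0.052
grasp_force: 40.0
```

Expected contact is at TCP z ≈ 0.067, so I go down in small steps.

```bash
python3 -m jog '[[0.3,0,0,0.1,0],[0.3,0,0,0.1,0],[0.3,0,0,0.1,0],[0.3,0,0,0.1,0],[0.3,0,0,0.05,0],[0.3,0,0,0,0],[0.3,0,0,0,0]]'
python3 -m jog '[[0.3,0,0,0.05,0],[0.3,0,0,0.05,0],[0.3,0,0,0,0],[0.3,0,0,0,0]]'
```

```text
time_s: 13.18
tool_pos: [0.5436, 0.187, 0.0695]
tool_rot: [180.0, 0.0, -15.9]
force: [0.6, 0.6, -0.7]
grip_width: 0.0517
grasp_force: 40.0
time_s: 13.52
tool_pos: [0.5436, 0.187, 0.0675]
tool_rot: [-180.0, 0.0, -15.9]
force: [1.6, 0.2, -2.0]
grip_width: 0.0519
grasp_force: 40.0
```

```bash
python3 -m jog '[[0.3,0,0,0.05,0],[0.3,0,0,0,0],[0.3,0,0,0,0]]'
python3 -m jog '[[0.3,0,0,0.05,0],[0.3,0,0,0,0],[0.3,0,0,0,0]]'
```

```text
time_s: 13.77
tool_pos: [0.5436, 0.187, 0.0665]
tool_rot: [180.0, 0.0, -15.9]
force: [0.1, 0.5, -1.6]
grip_width: 0.0514
grasp_force: 40.0
time_s: 14.02
tool_pos: [0.5438, 0.187, 0.0662]
tool_rot: [-180.0, -0.0, -15.9]
force: [-2.4, -0.8, 4.8]
grip_width: 0.0518
grasp_force: 40.0
```

Contact: the force has changed sign. I ease the grip first, then open slowly.

```bash
python3 -m jog '[[0.3,0,0,0,0],[0.3,0,0,0,0],[0.3,0,0,0,0],[0.3,0,0,0,0]]' 3
python3 -m jog '[[0.6,0,0,0,0],[0.61,0,0,0,0],[0.62,0,0,0,0],[0.63,0,0,0,0],[0.65,0,0,0,0],[0.67,0,0,0,0],[0.7,0,0,0,0],[0.75,0,0,0,0],[0.8,0,0,0,0],[0.9,0,0,0,0],[1,0,0,0,0],[1,0,0,0,0]]'
python3 - <<'E'
from cell import env, read_camera
import cv2,numpy as np
c=read_camera("wrist");d=read_camera("scene"); cv2.imwrite("pics/w4.png",np.hstack([c["color"][0:400,100:540],np.pad(d["color"][100:300,340:500],((0,200),(0,0),(0,0)))])[:,:,::-1])
E
```

```text
time_s: 14.35
tool_pos: [0.5442, 0.187, 0.066]
tool_rot: [-180.0, -0.1, -15.9]
force: [0.1, -0.2, 4.4]
grip_width: 0.052
grasp_force: 3.0
time_s: 15.35
tool_pos: [0.5436, 0.187, 0.0656]
tool_rot: [-180.0, -0.0, -15.9]
force: [-0.5, -0.4, -0.5]
grip_width: 0.0822
grasp_force: 0.0
```

View pics/w4.png

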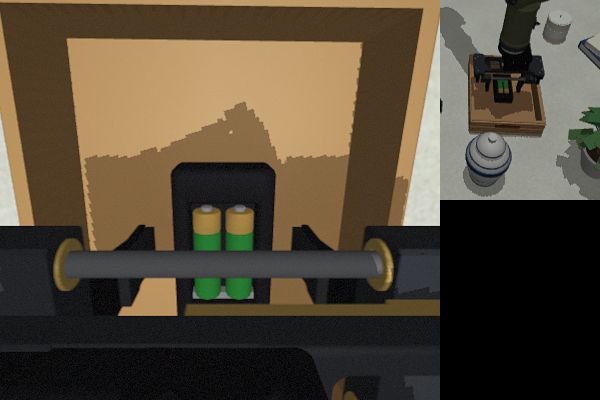

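The charger stands in the basket at about (223,235), and both fingers are clear of it. I retreat straight up.

```bash
python3 -m jog '[[1,0,0,-0.1,0],[1,0,0,-0.3,0],[1,0,0,-0.5,0],[1,0,0,-0.8,0],[1,0,0,-1,0],[1,0,0,-1,0],[1,0,0,-1,0],[1,0,0,-1,0],[1,0,0,-1,0],[1,0,0,-1,0],[1,0,0,-1,0],[1,0,0,0,0]]'
python3 -m jog '[[1,0,0,0,0],[1,0,0,0,0],[1,0,0,0,0],[1,0,0,0,0],[1,0,0,0,0],[1,0,0,0,0]]'
python3 - <<'E'
from cell import env, read_camera
import cv2,numpy as np
c=read_camera("wrist");d=read_camera("scene"); cv2.imwrite("pics/w5.png",np.hstack([c["color"][0:300,100:540],d["color"][50:350,180:520]])[:,:,::-1])
E
```

```text
time_s: 16.45
tool_pos: [0.546, 0.1873, 0.245]
tool_rot: [-179.7, -0.3, -15.9]
force: [0.6, -0.1, 0.4]
grip_width: 0.087
grasp_force: 0.0
time_s: 16.95
tool_pos: [0.5433, 0.1869, 0.239]
tool_rot: [180.0, 0.0, -15.9]
force: [0.0, 0.0, -0.0]
grip_width: 0.0873
grasp_force: 0.0
```

View pics/w5.png

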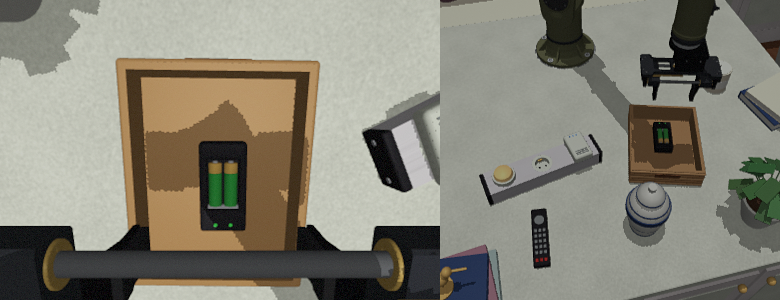

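The charger sits centrally in the basket at (223,186), and everything else is in place. I check that it is still, then hand in.

```bash
python3 -m jog '[[1,0,0,0,0],[1,0,0,0,0],[1,0,0,0,0],[1,0,0,0,0],[1,0,0,0,0],[1,0,0,0,0],[1,0,0,0,0],[1,0,0,0,0]]' >/dev/null
python3 - <<'E'
from cell import env, read_camera
import cv2,numpy as np
a=cv2.imread("pics/w5.png")[:,:440].astype(int)
b=read_camera("wrist")["color"][0:300,100:540,::-1].astype(int)
k=np.s_[140:235,195:250]; print(abs(a-b)[k].mean(),abs(a-b)[20:60].mean())
print(env.sign_off())
E
```

```text
5.147814992025518 2.079810606060606
the job is handed in; nothing more can be done
None
```

The charger is unplugged and resting in the middle of the basket, with the night-light and repeater still plugged in and nothing else seen to move; the job is handed in at about 18 s, though the last stillness check showed more image change over the charger (5.1) than over the bare counter (2.1), so a slight settling on its pins can't be ruled out.

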